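# Uncover the breakfast tray and unscrew the jar

## Robot

A 6-joint arm with a two-finger parallel gripper is mounted at the origin on a cart in front of the work surface, level with it; the furniture and walls round the work are solid. World frame = base frame: x ahead of the robot, y to its left, z up, the work surface at z = 0. Lengths are in m, angles in degrees, forces in N, time in s.
With the tool pointing down it reaches from about 0.3 to 0.75 m from the base axis. Payload 8.5 kg.
Tool frame: the origin (TCP) lies at the very end of the fingers, on their centre line; the grasp point (between the pads) lies 19 mm behind it (env.hold_point_z is the distance from the TCP to the grasp point, in m); z points along the fingers, y is the line along which they close (so a half turn about z gives the same grasp; the last joint's range is limited). The gripper opens to 85 mm and grips with 20 to 120 N. Pads are 22 mm wide; open, the fingers measure 114 mm over their backs; the gripper's body (76 mm by 85 mm) begins 54 mm behind the grasp point. The pads swing forward as they close: fully open they stand 13 mm farther back than shut.
Start: joints at [-81.836, 21.807, 74.336, -0, 83.858, -12.336], TCP at [0.193, -0.515, 0.231] pointing down, gripper open.
Joint ranges: [-178.18, 178.18], [-50.72, 133.34], [12.68, 142.11], [-81.47, 261.47], [9.98, 163.14], [-165.26, 165.26]. Speed limits (degrees/s): [136.94, 136.94, 180, 180, 180, 180].

## Interface

Orientations are given as a 3x3 rotation matrix whose columns are the frame's x, y, z axes.
In Python, from rig import env, optics gives the robot as it stands.
- The arm moves only by the shell command python3 -m jog 'ROWS' [OPENING] [FORCE]. ROWS is JSON, a list of rows, each an object with "linear": the shift along the tool's x, y, z in units of 40 mm (1.0 is 40 mm), a list of three; "roll": the turn about the tool's z in units of 5 degrees (1.0 is 5 degrees). A call has 1 to 12 rows; each row shifts and turns the commanded pose from where the row before left it, along the tool's axes as they then stand; what a row does not reach is not made up. A row lasts 1/12 s, in which the tool goes at most 41.7 mm and 7.16 degrees, less where a joint would pass 70% of its speed; a pose out of reach is approached as far as the arm can. A call is refused whole if a number of a shift passes 1 or a number of a turn 1, either way. A call with a gripper value outside its range is refused whole. OPENING is the opening, from -1 (shut) to 1 (fully open), set as the call begins (- or left out, the last holds). The fingers move at their own pace and stop on an object; FORCE is the grip in N (left out, the last holds). Time passes only in rows, so rows that do not move let the fingers close. It gives the time, the measured TCP pose, the force, the opening and the grip force at its end, in the units of the state.
- env.observe(): the state, without advancing time (a new reading comes with each control period).
- optics.get_image(name): name is "side" or "top"; returns the picture (400x640x3 uint8, red, green, blue); there is no depth.
- optics.calibration(name): a dict with "fov_y" (degrees; the focal length in pixels is half the picture's height over the tangent of half this angle, whatever the lens; pixels are square), "cx", "cy" (the principal point, pixels), "D" ([k1, k2, p1, p2, k3] as OpenCV has them; the pictures are not rectified), "T" (4x4, takes a point from camera to world coordinates). Camera axes: x right, y down, z forward; pixel columns grow to the right and rows downward; lengths in m; the calibration is good to about 2 mm. A picture is of the moment at which its call begins. calibration takes no time and is no camera call.
- env.close_job(): hands the job in; it is judged then, once.
The state is a dict: "time_s": time; "q": joint angles; "qvel": joint speeds; "joint_efforts": joint torques, N m; "position": TCP position; "tool_rot": TCP orientation; "ft_force": force on the tool from outside, world axes, zero at the start; "wrist_torque": the same for the moment, N m; "grip_width": finger opening in m; "gripper_force": force on a finger pad.
Only numpy, scipy, OpenCV 4.12 (cv2) and the standard library are available. Lean on these libraries where they do the work, as an engineer would, in place of code of your own. Each camera call takes 0.05 s, during which the arm holds its last target. There are 200 camera calls.

## Task

Lift the wire food cover off the wooden tray by the loop on its top and set it down gently, standing flat on the free worktop beside the tray. Then unscrew the tight metal cap of the square jar, which the wooden holder keeps from turning; leave the jar down in its holder, and when the threads have let go lift the cap straight up, just clear of the jar. Finish while still holding the cap level and still, just above the jar's mouth: do not put it down or let it go, and leave the things around the tray alone.

Things in the scene. Friction and masses are not known exactly. Their poses are not given: they have to be found in the camera images.
- serving_tray: fixed slatted wooden tray, 196 (its x) x 382 (its y) mm, long side roughly away from the robot; origin: centre of its underside, on the worktop; inner floor 14 mm above the worktop, long side walls 30 mm high, end walls 42 mm high, inner space 170 x 358 mm
- food_cover: loose oval cover of wire and cane, an open net with a rim of 4 mm bars, 169 (its x) x 356 (its y) x 121 mm, 0.07 to 0.16 kg; origin: centre of its underside. It starts over the jar inside the tray, 3 to 5 mm play, long axis along the tray's; it must rise 90 mm to clear jar and tray. The worktop left (+y) of the tray is free for at least 0.25 m
- cover_knob (a point): middle of the loop on top of the cover, an upright grip 20 mm thick, round, from 76 to 116 mm above the cover's underside; this point is 96 mm above the underside, on the cover's axis
- jar_holder: fixed square wooden holder, 79 x 79 mm, 26 mm high, in the tray under the cover; origin: centre of its underside (on the tray floor, 14 mm above the worktop); square recess 63 x 63 mm, floor 4 mm above the origin; keeps the jar from turning more than 0.05 rad
- jam_jar: loose square glass jar, body 60 x 60 x 40 mm, 0.21 to 0.42 kg, standing in the holder; origin: centre of its underside; above the body a round neck of 25 mm radius over the threads, with a springy seal on its mouth, up to 66 mm above the underside when the cap is off. z is up
- jar_cap: loose round ribbed metal cap, 59 mm diameter, 20 mm high, 30 g, screwed on the jar; origin: centre of its underside (lower rim), 46 mm above the jar's underside when closed. z is up; its yaw minus the jar's is 0 when fully tight, 0 to 0.2 rad at the start, and grows as it is unscrewed
- cap_top (a point): centre of the cap's top, 20 mm above its lower rim. Unscrews anticlockwise seen from above, without rising, at up to 0.7 N m (grip 40 N or more). The threads let go 1.05 to 1.1 rad from fully tight; the seal then pushes the cap up by up to 2.5 mm and it lifts straight off. Hard stop at 1.65 rad: one turn of about 1.27 rad in one grasp opens it from any start
- tea_mug: bystander: grey-green mug with handle, 78 x 110 x 97 mm, to the left; origin: centre of its underside
- lemon_a: bystander: lemon, 77 x 51 x 52 mm, to the left; origin: centre of its underside
- globe_jar_b: bystander: small round glass jar, 57 mm wide, 59 mm high, to the right; origin: centre of its underside
- clip_jar_a: bystander: small glass jar with wire clip, 64 x 58 x 53 mm, to the right; origin: centre of its underside
Mind the look-alikes: they are no part of the job. Several things have the shape of the jar_cap; the one meant has the colours described above.

How it is judged:
By the outcome, as a careful person would: the job done as asked, in the order asked, and still so for the second after the job is handed in, while the arm keeps its last pose, push and grip.
It also fails if it takes over 48 s, if anything falls off the work surface, if the arm or the gripper's body presses on something with over 40 N, if the wrist force passes 120 N, or if a joint passes its speed limit or range.

## Working session

There is one attempt and no reset: what is moved stays moved. The work goes in short steps, Python scripts to look and compute and a shell command to move; the robot and the scene stay as the last step left them, time stands still between calls to the robot, and variables do not carry over. Pictures are saved under pics/ and viewed, at most 10 in all, crops included, and the job is handed in when it is done.

```bash
ls; mkdir -p pics; python3 - <<'E'
from rig import env, optics
import cv2
for n in ("side","top"):
    im=optics.get_image(n); cv2.imwrite(f"pics/{n}0.png",im[:,:,::-1]); c=optics.calibration(n); print(n,c)
s=env.observe(); print(s["time_s"],s["position"],s["tool_rot"],s["grip_width"],env.hold_point_z)
E
```

```text
pics
side {'fov_y': 57.723205582176206, 'cx': 312.8922599749941, 'cy': 196.32238604073493, 'D': array([-0.01247692,  0.        ,  0.        ,  0.        ,  0.        ]), 'T': array([[ 9.88328617e-01, -7.42475610e-02,  1.33018212e-01,
         3.79509165e-01],
       [-1.52336594e-01, -4.83576616e-01,  8.61943860e-01,
        -1.11883180e+00],
       [ 3.27267360e-04, -8.72147325e-01, -4.89243229e-01,
         6.95563129e-01],
       [ 0.00000000e+00,  0.00000000e+00,  0.00000000e+00,
         1.00000000e+00]])}
top {'fov_y': 47.712569879375415, 'cx': 320.70688382783504, 'cy': 195.38502778911268, 'D': array([-0.11164932,  0.        ,  0.        ,  0.        ,  0.        ]), 'T': array([[-0.02111067, -0.9884326 ,  0.15018435,  0.30927261],
       [-0.9996734 ,  0.02303291,  0.0110711 , -0.05935084],
       [-0.01440222, -0.14990159, -0.98859602,  1.53414972],
       [ 0.        ,  0.        ,  0.        ,  1.        ]])}
0.1 [ 0.19257745 -0.51490997  0.23078173] [[ 9.36673089e-01  3.50204928e-01 -1.83490280e-04]
 [ 3.50204873e-01 -9.36672285e-01  1.25603476e-03]
 [ 2.67999303e-04 -1.24075315e-03 -9.99999194e-01]] 0.08544190806448862 0.0187
```

View pics/side0.png

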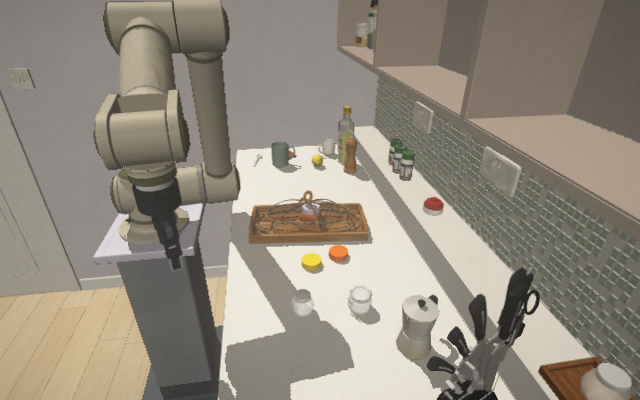

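View pics/top0.png

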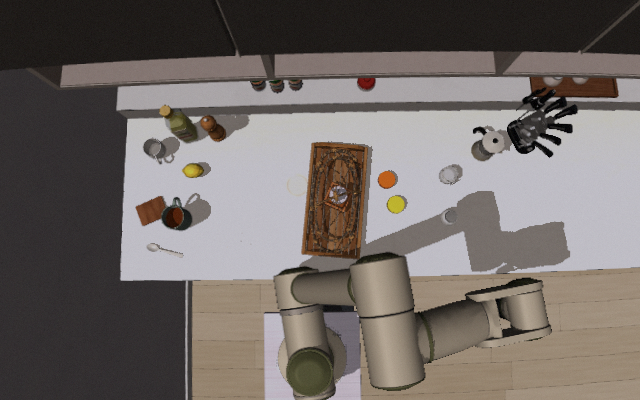

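The side view shows the tray at (250–368, 205–243) with the loop near (308,197). The top view shows the tray centre at (337,200) and the loop near (338,193). Cap-shaped things in the top view are metal under the cover (338,194), orange (387,180), yellow (397,204), red (366,83) and a faint white disc at (297,186). Only the one on the jar under the cover is metal; I'll check it in one enlarged crop.

```bash
python3 - <<'E'
import cv2,numpy as np
a=cv2.imread("pics/top0.png")[130:270,270:420]; b=cv2.imread("pics/side0.png")[180:280,240:380]
a=cv2.resize(a,None,fx=2.6,fy=2.6,interpolation=cv2.INTER_CUBIC); b=cv2.resize(b,None,fx=2.85,fy=2.85,interpolation=cv2.INTER_CUBIC)
o=np.zeros((max(a.shape[0],b.shape[0]),a.shape[1]+b.shape[1],3),np.uint8);o[:a.shape[0],:a.shape[1]]=a;o[:b.shape[0],a.shape[1]:]=b
print(o.shape,a.shape);cv2.imwrite("pics/crop0.png",o)
E
```

```text
(364, 789, 3) (364, 390, 3)
```

View pics/crop0.png

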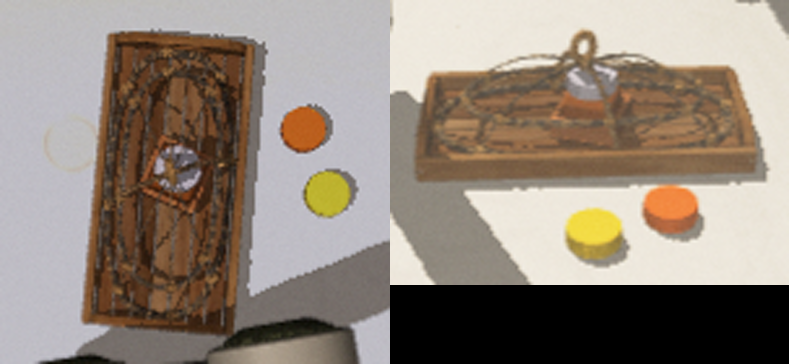

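The metal silver cap sits on the jar in the orange holder under the cover, at crop (178,168), which is top px (338.5,194.6). The orange, yellow and red caps and the faint ring stain do not match. Next I triangulate the loop and the tray.

```bash
cat > h.py <<'E'
import numpy as np, cv2
from rig import env, optics
def ray(n,px):
    c=optics.calibration(n); f=200/np.tan(np.radians(c["fov_y"]/2))
    K=np.array([[f,0,c["cx"]],[0,f,c["cy"]],[0,0,1.]])
    u=cv2.undistortPoints(np.array([[px]],float),K,c["D"])[0,0]
    return c["T"][:3,3], c["T"][:3,:3]@np.array([u[0],u[1],1])
def plane(n,px,z):
    o,d=ray(n,px); return (o+d*(z-o[2])/d[2])[:3]
def tri(a,b):
    (o1,d1),(o2,d2)=ray("top",a),ray("side",b)
    s=np.linalg.lstsq(np.c_[d1,-d2],o2-o1,rcond=None)[0]
    p,q=o1+s[0]*d1,o2+s[1]*d2
    return (p+q)/2,np.linalg.norm(p-q)
def proj(n,P):
    c=optics.calibration(n); f=200/np.tan(np.radians(c["fov_y"]/2))
    K=np.array([[f,0,c["cx"]],[0,f,c["cy"]],[0,0,1.]])
    Ti=np.linalg.inv(c["T"]); return cv2.projectPoints(np.atleast_2d(np.array(P,float)),cv2.Rodrigues(Ti[:3,:3])[0],Ti[:3,3],K,c["D"])[0][:,0]
E
python3 - <<'E'
from h import *
np.set_printoptions(precision=4,suppress=True)
t=lambda x,y:(270+x/2.6-.5+.19,130+y/2.6-.31)
s=lambda x,y:(240+(x-390)/2.85-.32,180+y/2.85-.32)
print("loop",tri(t(178,168),s(584,48)))
print("captop side/top",tri(t(178,168),s(590,80)))
C=[t(109,33),t(252,43),t(233,331),t(84,322)]
P=np.array([plane("top",p,.042) for p in C]);print(P,P.mean(0))
v=P[0]+P[1]-P[2]-P[3];print("long",np.degrees(np.arctan2(v[1],v[0])),np.linalg.norm(v)/2); w=P[0]-P[1]+P[3]-P[2];print(np.degrees(np.arctan2(w[1],w[0])),np.linalg.norm(w)/2)
S=[s(428,70),s(738,70),s(762,152),s(416,157)]
Q=np.array([plane("side",p,.042) for p in S]);print(Q,Q.mean(0))
c=P.mean(0)[:2]
for z in(.110,.13): print(z,plane("top",t(178,168),z),plane("side",s(584,48),z))
E
```

```text
loop (array([ 0.5233, -0.0986,  0.1176]), np.float64(0.0066108816584849305))
captop side/top (array([ 0.5299, -0.0998,  0.075 ]), np.float64(0.0065520782586557715))
[[ 0.7191 -0.0155  0.042 ]
 [ 0.7012 -0.2021  0.042 ]
 [ 0.329  -0.1647  0.042 ]
 [ 0.3444  0.0228  0.042 ]] [ 0.5234 -0.0899  0.042 ]
long -5.791246362917738 0.3753942638309684
84.89852082744896 0.18780950151019032
[[ 0.3387  0.0081  0.042 ]
 [ 0.7198 -0.0504  0.042 ]
 [ 0.6983 -0.2258  0.042 ]
 [ 0.3239 -0.1778  0.042 ]] [ 0.5202 -0.1115  0.042 ]
0.11 [ 0.5278 -0.099   0.11  ] [ 0.5218 -0.086   0.11  ]
0.13 [ 0.5247 -0.0985  0.13  ] [ 0.5169 -0.1212  0.13  ]
```

```bash
cat > fit.py <<'E'
from h import *
from scipy.optimize import minimize
np.set_printoptions(precision=4,suppress=True)
K=4
M={}
for n in("top","side"):
    im=cv2.imread(f"pics/{n}0.png"); hsv=cv2.cvtColor(im,cv2.COLOR_BGR2HSV)
    m=((hsv[...,1]>70)&(hsv[...,0]<25)).astype(np.uint8); x0,y0,x1,y1=(295,135,378,265) if n=="top" else (244,185,374,247)
    z=np.zeros_like(m); z[y0:y1,x0:x1]=m[y0:y1,x0:x1]
    m=cv2.morphologyEx(z,cv2.MORPH_CLOSE,np.ones((9,9)))
    _,l,st,_=cv2.connectedComponentsWithStats(m); m=(l==1+st[1:,4].argmax()).astype(np.uint8)
    M[n]=m
def pts(p):
    c,s=np.cos(p[2]),np.sin(p[2]); R=np.array([[c,-s],[s,c]])
    out=[]
    for z in(0,.042):
        for a in(-.098,.098):
            for b in(-.191,.191): out.append([*(R@[a,b]+p[:2]),z])
    return np.array(out)
def cost(p,views=("top","side")):
    e=0
    for n in views:
        q=proj(n,pts(p)); h=cv2.convexHull(q.astype(np.float32))
        r=np.zeros((400*K,640*K),np.uint8); cv2.fillConvexPoly(r,np.round((h+.5)*K*16).astype(np.int32),1,shift=4)
        r=r.reshape(400,K,640,K).mean((1,3)); e+=np.abs(r-M[n]).sum()
    return e
for v in(("top",),("side",),("top","side")):
    r=minimize(cost,[.523,-.095,np.radians(84.5-90-90+0)],args=(v,),method="Nelder-Mead",options=dict(initial_simplex=np.array([[.523,-.095,-1.665],[.535,-.095,-1.665],[.523,-.083,-1.665],[.523,-.095,-1.6]])))
    print(v,r.x,np.degrees(r.x[2]),r.fun,[int(M[n].sum()) for n in M])
E
python3 fit.py
```

```text
('top',) [ 0.524  -0.09   -1.6794] -96.22064450157202 277.25 [6597, 4653]
('side',) [ 0.5207 -0.0883 -1.6804] -96.27754995801715 517.0 [6597, 4653]
('top', 'side') [ 0.5228 -0.0894 -1.6831] -96.43624146518154 833.1875 [6597, 4653]
```

```bash
python3 - <<'E'
from h import *
out=[]
for n,(x0,y0,w,h) in (("top",(318,176,40,40)),("side",(290,184,40,40))):
    k=10
    im=cv2.resize(cv2.imread(f"pics/{n}0.png")[y0:y0+h,x0:x0+w],None,fx=k,fy=k,interpolation=cv2.INTER_CUBIC)
    for z,c in((.09,(0,255,0)),(.11,(0,255,255)),(.130,(0,0,255))):
        p=proj(n,[.523,-.0895,z])[0]; print(n,z,p); q=((p+.5-[x0,y0])*k).astype(int); cv2.circle(im,tuple(map(int,q)),3,c,-1)
    out.append(im)
cv2.imwrite("pics/crop1.png",np.hstack(out))
E
```

```text
top 0.09 [335.0919638  196.78888225]
top 0.11 [335.19903673 195.866472  ]
top 0.13 [335.30907712 194.91837479]
side 0.09 [308.30967342 202.27448449]
side 0.11 [308.27405716 197.01682602]
side 0.13 [308.23787647 191.67218337]
```

View pics/crop1.png

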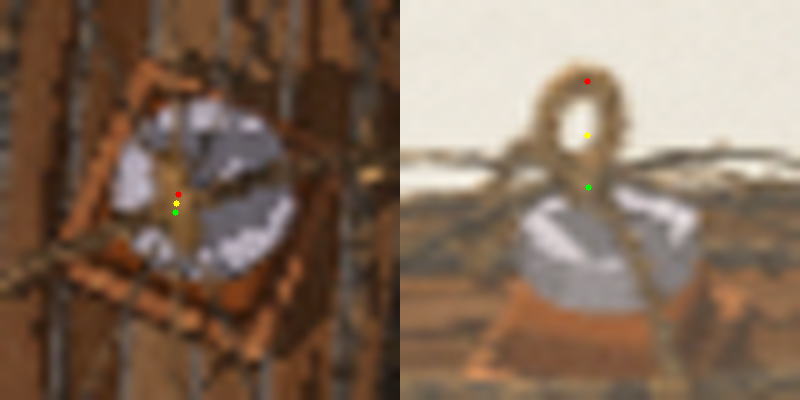

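The loop is a flat ring lying along the tray. It is at top px (335.4,196) and side px (307.6,196), and coincides with the tray centre at (0.522,-0.090). I grip across it along the tray's x axis.

```bash
cat > to.py <<'E'
import sys
from h import *
np.set_printoptions(precision=3,suppress=True)
def to(p,yaw=None):
    s=env.observe(); R=np.array(s["tool_rot"]); y=np.degrees(np.arctan2(R[1,1],R[0,1]))
    print("t",s["time_s"],"pos",np.array(s["position"]),"yawY",round(y,2),"q",np.array(s["q"]),"F",np.array(s["ft_force"]),"w",s["grip_width"],s["gripper_force"])
    if yaw is not None:
        d=(yaw-y+90)%180-90; print("roll units",-d/5)
        c,n=np.cos(np.radians(d)),np.sin(np.radians(d)); R=np.array([[c,-n,0],[n,c,0],[0,0,1]])@R
    print("linear units after roll",R.T@(np.array(p)-s["position"])/.04)
a=list(map(float,sys.argv[1:])); to(a[:3],a[3] if len(a)>3 else None)
E
python3 to.py .522 -.09 .231 83.7
python3 -m jog '[{"linear":[0,0,0],"roll":0.9},{"linear":[0,0,0],"roll":0.9},{"linear":[0,0,0],"roll":0.9},{"linear":[0,0,0],"roll":0.9},{"linear":[0,0,0],"roll":0.9},{"linear":[0,0,0],"roll":0.86},{"linear":[0,0,0],"roll":0}]' 1
python3 to.py .522 -.09 .231 83.7
```

```text
t 0.1 pos [ 0.193 -0.515  0.231] yawY -69.5 q [-81.835  21.837  74.379  -0.     83.856 -12.335] F [-0.379 -0.278  0.298] w 0.08544190806448862 0.0
roll units 5.3599732829210325
linear units after roll [  7.02  -11.462   0.011]
time_s: 0.68
position: [0.1926, -0.515, 0.231]
tool_rot: [[0.994, -0.112, -0.0], [-0.112, -0.994, 0.001], [-0.0, -0.001, -1.0]]
ft_force: [-0.3, -0.3, -0.2]
grip_width: 0.0851
gripper_force: 0.0
t 0.6833 pos [ 0.193 -0.515  0.231] yawY -96.45 q [-81.837  21.827  74.366  -0.     83.857  14.613] F [-0.348 -0.305 -0.232] w 0.08514573044839746 0.0
roll units -0.029943626623673936
linear units after roll [  7.02  -11.464   0.007]
```

```bash
python3 -m jog '[{"linear":[0.45,-0.7,0]},{"linear":[0.5,-0.8,0]},{"linear":[0.5,-0.8,0]},{"linear":[0.5,-0.8,0]},{"linear":[0.5,-0.8,0]},{"linear":[0.5,-0.8,0]},{"linear":[0.5,-0.8,0]},{"linear":[0.5,-0.8,0]},{"linear":[0.5,-0.8,0]},{"linear":[0.5,-0.8,0]},{"linear":[0.5,-0.8,0]},{"linear":[0.5,-0.8,0]}]' >/dev/null
python3 -m jog '[{"linear":[0.5,-0.8,0]},{"linear":[0.4,-0.7,0]},{"linear":[0.2,-0.3,0]},{"linear":[0,0,0]},{"linear":[0,0,0]}]'
python3 to.py .522 -.09 .096 83.7
```

```text
t 0.6833 pos [ 0.193 -0.515  0.231] yawY -96.45 q [-81.837  21.827  74.366  -0.     83.857  14.613] F [-0.348 -0.305 -0.232] w 0.08514573044839746 0.0
roll units -0.029943626623673936
linear units after roll [  7.021 -11.461   3.382]invalid input
invalid input
```

```bash
python3 -m jog '[{"linear":[0.45,-0.7,0],"roll":0},{"linear":[0.5,-0.8,0],"roll":0},{"linear":[0.5,-0.8,0],"roll":0},{"linear":[0.5,-0.8,0],"roll":0},{"linear":[0.5,-0.8,0],"roll":0},{"linear":[0.5,-0.8,0],"roll":0},{"linear":[0.5,-0.8,0],"roll":0},{"linear":[0.5,-0.8,0],"roll":0},{"linear":[0.5,-0.8,0],"roll":0},{"linear":[0.5,-0.8,0],"roll":0},{"linear":[0.5,-0.8,0],"roll":0},{"linear":[0.5,-0.8,0],"roll":0}]' >/dev/null
python3 -m jog '[{"linear":[0.5,-0.8,0],"roll":0},{"linear":[0.4,-0.7,0],"roll":0},{"linear":[0.2,-0.3,0],"roll":0},{"linear":[0,0,0],"roll":0},{"linear":[0,0,0],"roll":0}]' >/dev/null
python3 to.py .522 -.09 .096 83.7
```

```text
t 2.1 pos [ 0.522 -0.096  0.231] yawY -96.12 q [-23.232  19.963  77.293  -0.017  82.79   72.885] F [-0.367 -0.803 -0.125] w 0.08551878402466515 0.0
roll units 0.0369544468062827
linear units after roll [-0.026 -0.16   3.374]
```

```bash
python3 -m jog '[{"linear":[0,-0.16,0.5],"roll":0},{"linear":[0,0,0.7],"roll":0},{"linear":[0,0,0.7],"roll":0},{"linear":[0,0,0.6],"roll":0},{"linear":[0,0,0.4],"roll":0},{"linear":[0,0,0.3],"roll":0},{"linear":[0,0,0.1],"roll":0},{"linear":[0,0,0],"roll":0},{"linear":[0,0,0],"roll":0}]' >/dev/null
python3 to.py .522 -.09 .096 83.7
python3 - <<'E'
from h import *
o=[]
for n,(x0,y0,w,h) in (("top",(300,160,70,70)),("side",(270,150,70,70))):
    im=optics.get_image(n)[:,:,::-1]; cv2.imwrite(f"pics/{n}1.png",im); o.append(cv2.resize(im[y0:y0+h,x0:x0+w],(400,400),interpolation=cv2.INTER_CUBIC))
cv2.imwrite("pics/g1.png",np.hstack(o))
E
```

```text
t 2.85 pos [ 0.523 -0.091  0.1  ] yawY -96.33 q [-22.673  27.668  88.747  -0.005  63.539  73.659] F [-0.674  0.21  -0.034] w 0.08522838381222857 0.0
roll units -0.005928475935115784
linear units after roll [-0.034 -0.028  0.099]
```

View pics/g1.png

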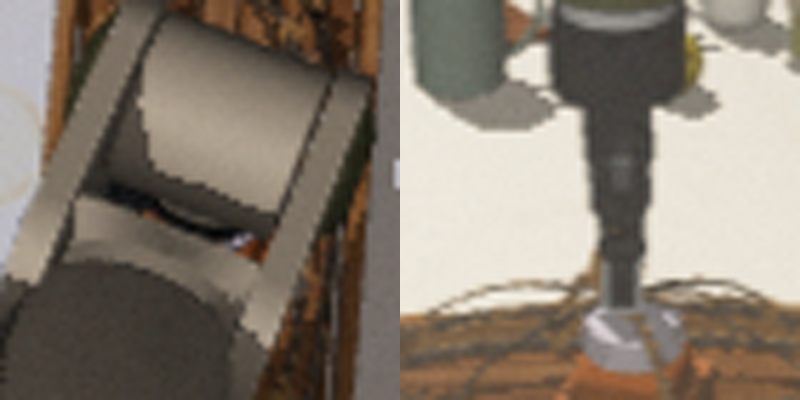

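The fingers straddle the loop: side crop finger x≈620, loop ≈612, so within 3 mm. I close and lift a little.

```bash
python3 -m jog '[{"linear":[-0.04,0,0.1],"roll":0},{"linear":[0,0,0],"roll":0},{"linear":[0,0,0],"roll":0}]' >/dev/null
python3 -m jog '[{"linear":[0,0,0],"roll":0},{"linear":[0,0,0],"roll":0},{"linear":[0,0,0],"roll":0},{"linear":[0,0,0],"roll":0},{"linear":[0,0,0],"roll":0},{"linear":[0,0,0],"roll":0},{"linear":[0,0,0],"roll":0},{"linear":[0,0,0],"roll":0}]' -1 45
python3 -m jog '[{"linear":[0,0,0],"roll":0},{"linear":[0,0,-0.1],"roll":0},{"linear":[0,0,-0.2],"roll":0},{"linear":[0,0,-0.2],"roll":0},{"linear":[0,0,0],"roll":0},{"linear":[0,0,0],"roll":0}]'
```

```text
time_s: 3.87
position: [0.5217, -0.0903, 0.0955]
tool_rot: [[0.994, -0.11, 0.0], [-0.11, -0.994, -0.0], [0.0, 0.0, -1.0]]
ft_force: [0.1, 1.0, 3.3]
grip_width: 0.0189
gripper_force: 43.9
time_s: 4.37
position: [0.5219, -0.0904, 0.1159]
tool_rot: [[0.994, -0.11, 0.001], [-0.11, -0.994, -0.001], [0.001, 0.0, -1.0]]
ft_force: [-0.3, 0.9, -2.1]
grip_width: 0.0187
gripper_force: 43.9
```

```bash
python3 -m jog '[{"linear":[0,0,-0.2],"roll":0},{"linear":[0,0,-0.3],"roll":0},{"linear":[0,0,-0.4],"roll":0},{"linear":[0,0,-0.4],"roll":0},{"linear":[0,0,-0.4],"roll":0},{"linear":[0,0,-0.3],"roll":0},{"linear":[0,0,-0.2],"roll":0},{"linear":[0,0,-0.1],"roll":0},{"linear":[0,0,0],"roll":0},{"linear":[0,0,0],"roll":0}]'
python3 to.py .547 .133 .21 83.7
```

```text
time_s: 5.2
position: [0.5214, -0.0902, 0.2068]
tool_rot: [[0.994, -0.11, -0.001], [-0.11, -0.994, 0.0], [-0.001, -0.0, -1.0]]
ft_force: [0.2, 0.3, -1.0]
grip_width: 0.0186
gripper_force: 44.0
t 5.2 pos [ 0.521 -0.09   0.207] yawY -96.3 q [-22.646  20.863  80.074  -0.002  79.121  73.655] F [ 0.206  0.252 -1.029] w 0.018636016023850344 43.957616686820984
roll units -9.18152576787179e-05
linear units after roll [ 0.025 -5.617 -0.079]
```

```bash
python3 -m jog '[{"linear":[0,-0.2,0],"roll":0},{"linear":[0,-0.4,0],"roll":0},{"linear":[0,-0.5,0],"roll":0},{"linear":[0,-0.6,0],"roll":0},{"linear":[0,-0.6,0],"roll":0},{"linear":[0,-0.6,0],"roll":0},{"linear":[0,-0.6,0],"roll":0},{"linear":[0,-0.6,0],"roll":0},{"linear":[0,-0.6,0],"roll":0},{"linear":[0,-0.5,0],"roll":0},{"linear":[0,-0.3,0],"roll":0},{"linear":[0,-0.1,0],"roll":0}]' >/dev/null
python3 -m jog '[{"linear":[0,0,0.3],"roll":0},{"linear":[0,0,0.5],"roll":0},{"linear":[0,0,0.6],"roll":0},{"linear":[0,0,0.5],"roll":0},{"linear":[0,0,0.3],"roll":0},{"linear":[0,0,0.1],"roll":0},{"linear":[0,0,0],"roll":0},{"linear":[0,0,0],"roll":0}]'
python3 to.py .547 .133 .0815 83.7
python3 - <<'E'
from h import *
im=optics.get_image("side")[:,:,::-1]; cv2.imwrite("pics/side2.png",im); cv2.imwrite("pics/g2.png",cv2.resize(im[120:260,220:400],None,fx=4,fy=4,interpolation=cv2.INTER_CUBIC))
E
```

```text
time_s: 6.87
position: [0.5466, 0.132, 0.1159]
tool_rot: [[0.994, -0.11, 0.001], [-0.11, -0.994, -0.0], [0.001, -0.0, -1.0]]
ft_force: [-0.4, -0.8, -1.2]
grip_width: 0.0185
gripper_force: 44.1
t 6.8667 pos [0.547 0.132 0.116] yawY -96.33 q [ 1.519 29.193 82.542 -0.006 68.222 97.846] F [-0.417 -0.761 -1.201] w 0.018477064983378966 44.06973123550415
roll units -0.005132154341106343
linear units after roll [ 0.007 -0.026  0.86 ]
```

View pics/g2.png

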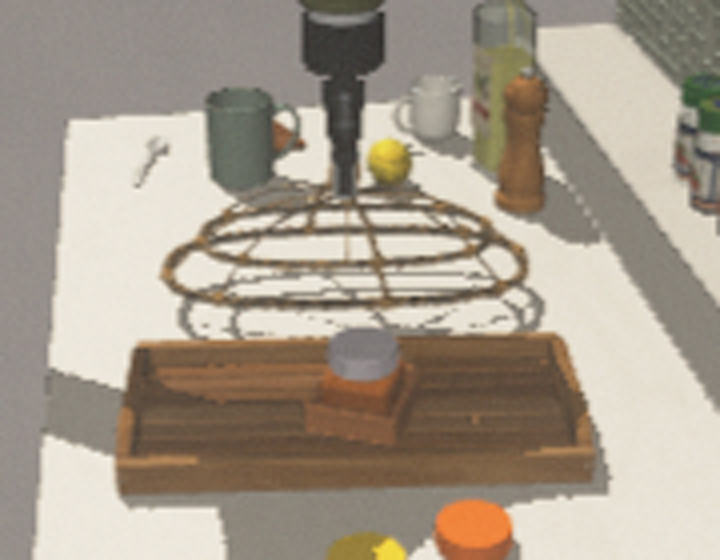

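The cover hangs level, clear of the tray, with free worktop and its shadow beneath. I lower it slowly.

```bash
python3 -m jog '[{"linear":[0,0,0.15],"roll":0},{"linear":[0,0,0.2],"roll":0},{"linear":[0,0,0.2],"roll":0},{"linear":[0,0,0.1],"roll":0},{"linear":[0,0,0.05],"roll":0},{"linear":[0,0,0.05],"roll":0},{"linear":[0,0,0.05],"roll":0},{"linear":[0,0,0],"roll":0},{"linear":[0,0,0],"roll":0}]'
python3 -m jog '[{"linear":[0,0,0.03],"roll":0},{"linear":[0,0,0.03],"roll":0},{"linear":[0,0,0],"roll":0},{"linear":[0,0,0],"roll":0}]'
```

```text
time_s: 7.67
position: [0.5463, 0.1324, 0.0834]
tool_rot: [[0.994, -0.11, 0.0], [-0.11, -0.994, 0.0], [0.0, -0.0, -1.0]]
ft_force: [-0.3, 0.1, -1.5]
grip_width: 0.019
gripper_force: 44.1
time_s: 8.0
position: [0.5464, 0.1324, 0.0815]
tool_rot: [[0.994, -0.11, 0.001], [-0.11, -0.994, 0.0], [0.001, -0.0, -1.0]]
ft_force: [-2.6, -1.1, 5.1]
grip_width: 0.0188
gripper_force: 44.7
```

```bash
python3 -m jog '[{"linear":[0,0,0],"roll":0},{"linear":[0,0,0],"roll":0},{"linear":[0,0,0],"roll":0},{"linear":[0,0,0],"roll":0},{"linear":[0,0,0],"roll":0},{"linear":[0,0,0],"roll":0},{"linear":[0,0,0],"roll":0}]' 0.4
python3 -m jog '[{"linear":[0,0,-0.2],"roll":0},{"linear":[0,0,-0.4],"roll":0},{"linear":[0,0,-0.7],"roll":0},{"linear":[0,0,-0.8],"roll":0},{"linear":[0,0,-0.8],"roll":0},{"linear":[0,0,-0.5],"roll":0},{"linear":[0,0,-0.2],"roll":0},{"linear":[0,0,0],"roll":0},{"linear":[0,0,0],"roll":0}]'
python3 - <<'E'
from h import *
for n in("side","top"):
    im=optics.get_image(n)[:,:,::-1]; cv2.imwrite(f"pics/{n}3.png",im)
T=cv2.imread("pics/top3.png")[150:230,300:380];S=cv2.imread("pics/side3.png")[150:250,240:380]
cv2.imwrite("pics/g3.png",np.hstack([cv2.resize(T,(400,400),interpolation=cv2.INTER_CUBIC),cv2.resize(S[:,20:120],(400,400),interpolation=cv2.INTER_CUBIC)]))
E
```

```text
time_s: 8.58
position: [0.5462, 0.1323, 0.0809]
tool_rot: [[0.994, -0.11, -0.0], [-0.11, -0.994, -0.0], [-0.0, 0.0, -1.0]]
ft_force: [-0.3, -0.2, -0.5]
grip_width: 0.0603
gripper_force: 0.0
time_s: 9.33
position: [0.5458, 0.1323, 0.2241]
tool_rot: [[0.994, -0.11, -0.001], [-0.11, -0.994, -0.0], [-0.001, 0.0, -1.0]]
ft_force: [0.0, 0.2, -1.1]
grip_width: 0.0599
gripper_force: 0.0
```

View pics/g3.png

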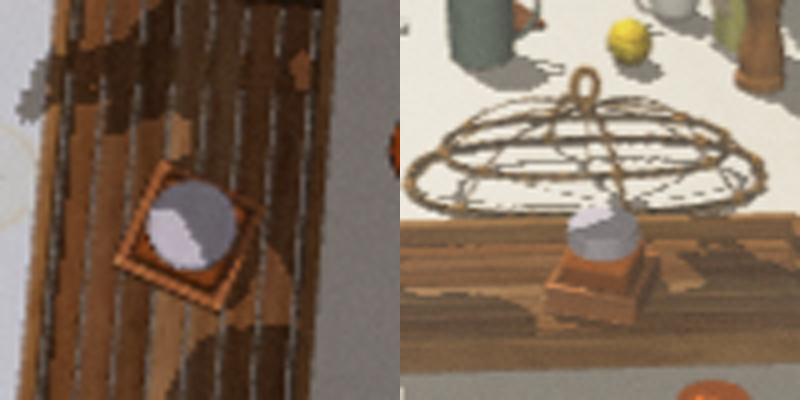

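The cover stands upright on the worktop. The silver cap is at top px (338.0,194.4) and side px (310.4,205.4). I'll fit a cylinder silhouette to both views.

```bash
cat > cap.py <<'E'
from h import *
from scipy.optimize import minimize
np.set_printoptions(precision=4,suppress=True)
K=8; M={}
for n,(x0,y0,x1,y1) in (("top",(327,184,350,206)),("side",(299,198,322,217))):
    im=cv2.imread(f"pics/{n}3.png").astype(int); m=np.zeros((400,640),np.uint8)
    m[y0:y1,x0:x1]=((im[...,0]-im[...,2])>0)[y0:y1,x0:x1]
    _,l,st,c=cv2.connectedComponentsWithStats(m); i=1+st[1:,4].argmax(); M[n]=(l==i).astype(np.uint8); print(n,st[i],c[i])
a=np.linspace(0,2*np.pi,60)
def cost(p,v):
    e=0
    for n in v:
        P=np.vstack([np.c_[p[0]+.0295*np.cos(a),p[1]+.0295*np.sin(a),0*a+z] for z in(p[2],p[2]-.02)])
        h=cv2.convexHull(proj(n,P).astype(np.float32)); r=np.zeros((400*K,640*K),np.uint8)
        cv2.fillConvexPoly(r,np.round((h+.5)*K*16).astype(np.int32),1,shift=4)
        e+=np.abs(r.reshape(400,K,640,K).mean((1,3))-M[n]).sum()
    return e
S=np.array([[.53,-.1,.08],[.54,-.1,.08],[.53,-.09,.08],[.53,-.1,.09]])
r=minimize(cost,S[0],args=(("top","side"),),method="Nelder-Mead",options=dict(initial_simplex=S)); print(r.x,r.fun)
for v in("top","side"):
    f=lambda p:cost([*p,.084],(v,)); r=minimize(f,S[0,:2],method="Nelder-Mead",options=dict(initial_simplex=S[:3,:2])); print(v,"z=.084",r.x,r.fun)
# holder corners (top crop px -> z .040)
for x,y in((168,160),(265,208),(222,310),(115,263)): print(plane("top",(300+x/5-.4,150+y/5-.4),.040))
E
python3 cap.py
```

```text
top [330 187  17  16 152] [337.6513 194.9211]Traceback (most recent call last):
  File "cap.py", line 8, in <module>
    _,l,st,c=cv2.connectedComponentsWithStats(m); i=1+st[1:,4].argmax(); M[n]=(l==i).astype(np.uint8); print(n,st[i],c[i])
                                                      ~~~~~~~~~~~~~~~^^
ValueError: attempt to get argmax of an empty sequence
```

```bash
sed -i 's/((im\[...,0\]-im\[...,2\])>0)/((im[...,2]-im[...,0])<TH[n])/; s/^K=8; M={}/K=8; M={}; TH=dict(top=25,side=12)/' cap.py
python3 - <<'E'
import cv2
im=cv2.imread("pics/side3.png").astype(int); d=im[...,2]-im[...,0]; print(d[197:217,298:324])
E
python3 cap.py
```

```text
[[ 18  17  22  19  21  18  18  16  17  17  15  22  19  20  24  24  34  43
   29  19  19  19  20  24  22  25]
 [ 17  16  22  21  21  27  19  22  21  21  20  17  17  17  23  18  26  35
   29  24  20  23  21  19  21  25]
 [ 17  16  17  17  19  17  18  22  21  21  25  16  16  21  20  16  22  33
   29  25  24  17  25  21  18  16]
 [ 20  22  20  22  21  22  23  18  20  20  19  18  16  21  17  15  19  37
   38  22  18  18  18  16  24  18]
 [ 22  21  20  18  20  21  20  25  16  20  18  16  16  15  15  15  16  29
   42  33  23  21  23  21  25  26]
 [ 30  30  24  28  30  27  27  19   9   7   8   7   7   8   6   6   6  12
   20  36  37  28  43  37  19  16]
 [ 36  39  31  26  18  11   8   9   8   6   7   6   7   6   8   8   6   7
    6  19  29  43  52  46  36  40]
 [ 56  61  57  57  24   6   6   6   7   5   5   6   8  10   6   8   6   6
    8   6  25  64  81  85  86  85]
 [ 77  79  77  71  23   6   8   9   6   5   8   6   7   6   7   6   7   7
    6   6   6  37  63  66  68  66]
 [ 57  56  56  48  11   6   8   7   8   5   8   7   8   8   7   7   7   6
    7   7   8  22  46  51  54  53]
 [ 55  54 
[... 687 characters left out ...]
 8   5   5   7   9   6   4  11
   14  43  73  64  46  81  99  96]
 [ 74  76  91 105 106  99  90  58  27  16  15  13  13  14  13  15  18  45
   65  80  74  49  38  53  54  51]
 [ 71  75  94 105  99 100  98 102 103  89  73  63  67  65  63  75  92 103
  102  86  62  44  36  48  55  48]
 [ 70  86  92  91  88  92  93 101 102 102 101 104 102 100 102 106 103 106
   97  73  50  37  37  47  50  41]]
top [330 186  17  18 250] [338.044 194.672]
side [302 202  17  12 175] [310.3029 207.5429]
[ 0.5309 -0.0998  0.0871] 77.8125
top z=.084 [ 0.5322 -0.0995] 25.515625
side z=.084 [ 0.5292 -0.0924] 46.09375
[ 0.5821 -0.0855  0.04  ]
[ 0.5479 -0.1496  0.04  ]
[ 0.48   -0.1189  0.04  ]
[ 0.5131 -0.0484  0.04  ]
```

```bash
python3 to.py .531 -.099 .16 83.7
python3 -m jog '[{"linear":[0,0.3,0],"roll":0},{"linear":[0,0.6,0],"roll":0},{"linear":[0,0.6,0],"roll":0},{"linear":[0,0.6,0],"roll":0},{"linear":[0,0.6,0],"roll":0},{"linear":[0,0.6,0],"roll":0},{"linear":[0,0.6,0],"roll":0},{"linear":[0,0.6,0],"roll":0},{"linear":[0,0.6,0],"roll":0},{"linear":[0,0.4,0],"roll":0},{"linear":[0,0.2,0],"roll":0},{"linear":[0,0,0],"roll":0}]' 1 > /dev/null
python3 to.py .531 -.099 .06 83.7
```

```text
t 9.4333 pos [0.546 0.132 0.223] yawY -96.3 q [ 1.552 23.372 73.191 -0.    83.621 97.852] F [-0.174  0.313 -0.175] w 0.05991987156561078 0.0
roll units -9.630496952013345e-05
linear units after roll [0.277 5.787 1.582]
t 10.4333 pos [ 0.521 -0.096  0.224] yawY -96.43 q [-23.253  20.089  78.262  -0.014  81.731  73.183] F [-0.753 -0.21  -0.478] w 0.08549701989626893 0.0
roll units -0.0267208201638482
linear units after roll [0.271 0.049 4.104]
```

```bash
python3 -m jog '[{"linear":[0.27,0.05,0.4],"roll":0},{"linear":[0,0,0.7],"roll":0},{"linear":[0,0,0.7],"roll":0},{"linear":[0,0,0.6],"roll":0},{"linear":[0,0,0.4],"roll":0},{"linear":[0,0,0],"roll":0},{"linear":[0,0,0],"roll":0}]' >/dev/null
python3 to.py .531 -.099 .06 83.7
python3 -m jog '[{"linear":[0,0,0.4],"roll":0},{"linear":[0,0,0.4],"roll":0},{"linear":[0,0,0.3],"roll":0},{"linear":[0,0,0.2],"roll":0},{"linear":[0,0,0],"roll":0},{"linear":[0,0,0],"roll":0}]'
python3 to.py .531 -.099 .06 83.7
python3 - <<'E'
from h import *
im=optics.get_image("side")[:,:,::-1]; cv2.imwrite("pics/side4.png",im); cv2.imwrite("pics/g4.png",cv2.resize(im[150:250,250:370],None,fx=6,fy=6,interpolation=cv2.INTER_CUBIC))
E
```

```text
t 11.0167 pos [ 0.532 -0.097  0.113] yawY -96.25 q [-22.875  27.564  86.284   0.007  66.242  73.374] F [0.43  0.467 0.828] w 0.08534723865699227 0.0
roll units 0.0097241868451988
linear units after roll [-0.005  0.059  1.317]
time_s: 11.52
position: [0.5322, -0.0974, 0.0618]
tool_rot: [[0.994, -0.109, 0.001], [-0.109, -0.994, -0.0], [0.001, 0.0, -1.0]]
ft_force: [0.6, -0.3, 0.4]
grip_width: 0.0854
gripper_force: 0.0
t 11.5167 pos [ 0.532 -0.097  0.062] yawY -96.28 q [-22.921  31.448  89.564   0.004  58.92   73.362] F [ 0.594 -0.299  0.436] w 0.08538699317585043 0.0
roll units 0.003031789397141438
linear units after roll [-0.025  0.042  0.045]
```

View pics/g4.png

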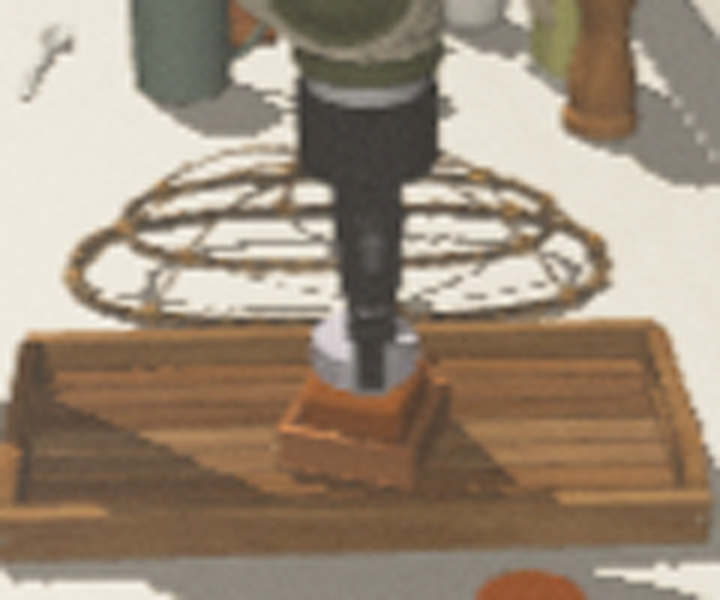

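The near finger, crop x≈370, is centred on the cap at ≈365 within about 1 mm after perspective, and its tip is above the jar body. A light closing comes first, to feel the centring.

```bash
python3 -m jog '[{"linear":[-0.02,0.04,0.02],"roll":0},{"linear":[0,0,0],"roll":0},{"linear":[0,0,0],"roll":0},{"linear":[0,0,0],"roll":0},{"linear":[0,0,0],"roll":0},{"linear":[0,0,0],"roll":0},{"linear":[0,0,0],"roll":0},{"linear":[0,0,0],"roll":0}]' -1 20
python3 -m jog '[{"linear":[0,0,0],"roll":0},{"linear":[0,0,0],"roll":0},{"linear":[0,0,0],"roll":0}]' -1 80; python3 to.py .531 -.099 .06 83.7
```

```text
time_s: 12.23
position: [0.531, -0.0989, 0.061]
tool_rot: [[0.994, -0.11, 0.001], [-0.11, -0.994, -0.0], [0.001, 0.0, -1.0]]
ft_force: [-1.3, 1.3, 5.4]
grip_width: 0.0578
gripper_force: 20.5
time_s: 12.48
position: [0.531, -0.0989, 0.0615]
tool_rot: [[0.994, -0.11, 0.002], [-0.11, -0.994, -0.0], [0.002, 0.0, -1.0]]
ft_force: [-2.6, 2.2, 10.1]
grip_width: 0.0561
gripper_force: 82.4
t 12.4833 pos [ 0.531 -0.099  0.061] yawY -96.3 q [-23.122  31.397  89.742   0.012  58.771  73.168] F [-2.615  2.208 10.083] w 0.05612174206451732 82.40558916288364
roll units 0.0007551931904799858
linear units after roll [-0.     0.002  0.037]
```

```bash
python3 -m jog '[{"linear":[0,0,0],"roll":-0.2},{"linear":[0,0,0],"roll":-0.3},{"linear":[0,0,0],"roll":-0.5},{"linear":[0,0,0],"roll":-0.5},{"linear":[0,0,0],"roll":-0.5},{"linear":[0,0,0],"roll":-0.5},{"linear":[0,0,0],"roll":-0.5},{"linear":[0,0,0],"roll":-0.5},{"linear":[0,0,0],"roll":-0.5},{"linear":[0,0,0],"roll":-0.5},{"linear":[0,0,0],"roll":-0.5}]' -1 80; python3 to.py .531 -.099 .06; python3 -c "
from rig import env;print(env.observe()['wrist_torque'])"
```

```text
time_s: 13.4
position: [0.5316, -0.0991, 0.0615]
tool_rot: [[0.947, 0.322, 0.003], [0.322, -0.947, -0.001], [0.003, 0.002, -1.0]]
ft_force: [-0.9, 1.7, 8.5]
grip_width: 0.0559
gripper_force: 82.7
t 13.4 pos [ 0.532 -0.099  0.062] yawY -71.22 q [-23.129  31.413  89.704   0.038  58.715  48.074] F [-0.919  1.686  8.502] w 0.05593259757748157 82.68489063571337
linear units after roll [-0.013 -0.008  0.038]
[ 0.29958534  0.06706992 -0.36095927]
```

```bash
python3 -m jog '[{"linear":[0,0,0],"roll":-0.5},{"linear":[0,0,0],"roll":-0.5},{"linear":[0,0,0],"roll":-0.5},{"linear":[0,0,0],"roll":-0.5},{"linear":[0,0,0],"roll":-0.5},{"linear":[0,0,0],"roll":-0.5},{"linear":[0,0,0],"roll":-0.5},{"linear":[0,0,0],"roll":-0.5},{"linear":[0,0,0],"roll":-0.5},{"linear":[0,0,0],"roll":-0.5}]' >/dev/null;  python3 -c "
from rig import env;print(env.observe()['wrist_torque'],env.observe()['ft_force'])"
python3 -m jog '[{"linear":[0,0,0],"roll":-0.5},{"linear":[0,0,0],"roll":-0.5},{"linear":[0,0,0],"roll":-0.5},{"linear":[0,0,0],"roll":-0.5},{"linear":[0,0,0],"roll":-0.5},{"linear":[0,0,0],"roll":-0.5},{"linear":[0,0,0],"roll":-0.5},{"linear":[0,0,0],"roll":-0.5},{"linear":[0,0,0],"roll":-0.5},{"linear":[0,0,0],"roll":-0.1},{"linear":[0,0,0],"roll":0},{"linear":[0,0,0],"roll":0}]'
python3 to.py .531 -.099 .06;python3 -c "
from rig import env;print(env.observe()['wrist_torque'],env.observe()['ft_force'])"
```

```text
[ 0.5516247   0.21113158 -0.19174606] [-0.47569155  3.14090104 14.37869064]
time_s: 15.23
position: [0.5318, -0.0989, 0.0626]
tool_rot: [[0.396, 0.918, 0.004], [0.918, -0.396, -0.001], [0.001, 0.004, -1.0]]
ft_force: [-2.2, 3.2, 19.6]
grip_width: 0.0558
gripper_force: 83.8
t 15.2333 pos [ 0.532 -0.099  0.063] yawY -23.31 q [-23.106  31.317  89.659   0.049  58.791   0.174] F [-2.206  3.197 19.647] w 0.055848974882940404 83.7527459210105
linear units after roll [-0.009 -0.018  0.065]
[ 0.66104181  0.56476938 -0.09378397] [-2.20594218  3.19716904 19.64704161]
```

Turned 73°, the torque dropped and the seal pushes up about 20 N, so the threads are free. I lift gently and check.

```bash
python3 -m jog '[{"linear":[0,0,-0.03],"roll":0},{"linear":[0,0,-0.03],"roll":0},{"linear":[0,0,-0.03],"roll":0},{"linear":[0,0,-0.03],"roll":0},{"linear":[0,0,0],"roll":0},{"linear":[0,0,0],"roll":0}]'
```

```text
time_s: 15.73
position: [0.5306, -0.099, 0.0648]
tool_rot: [[0.396, 0.918, -0.0], [0.918, -0.396, 0.0], [-0.0, -0.0, -1.0]]
ft_force: [0.1, 0.2, -0.9]
grip_width: 0.0555
gripper_force: 84.5
```

```bash
python3 -m jog '[{"linear":[0,0,-0.05],"roll":0},{"linear":[0,0,-0.1],"roll":0},{"linear":[0,0,-0.1],"roll":0},{"linear":[0,0,-0.1],"roll":0},{"linear":[0,0,-0.1],"roll":0},{"linear":[0,0,-0.1],"roll":0},{"linear":[0,0,-0.07],"roll":0},{"linear":[0,0,-0.04],"roll":0},{"linear":[0,0,0],"roll":0},{"linear":[0,0,0],"roll":0},{"linear":[0,0,0],"roll":0}]'
python3 - <<'E'
from h import *
im=optics.get_image("side")[:,:,::-1]; cv2.imwrite("pics/side5.png",im); cv2.imwrite("pics/g5.png",cv2.resize(im[120:250,230:390],None,fx=4.5,fy=4.5,interpolation=cv2.INTER_CUBIC))
E
```

```text
time_s: 16.65
position: [0.5306, -0.0989, 0.0911]
tool_rot: [[0.396, 0.918, -0.0], [0.918, -0.396, 0.0], [-0.0, -0.0, -1.0]]
ft_force: [-1.2, 1.0, -0.7]
grip_width: 0.0559
gripper_force: 84.5
```

View pics/g5.png

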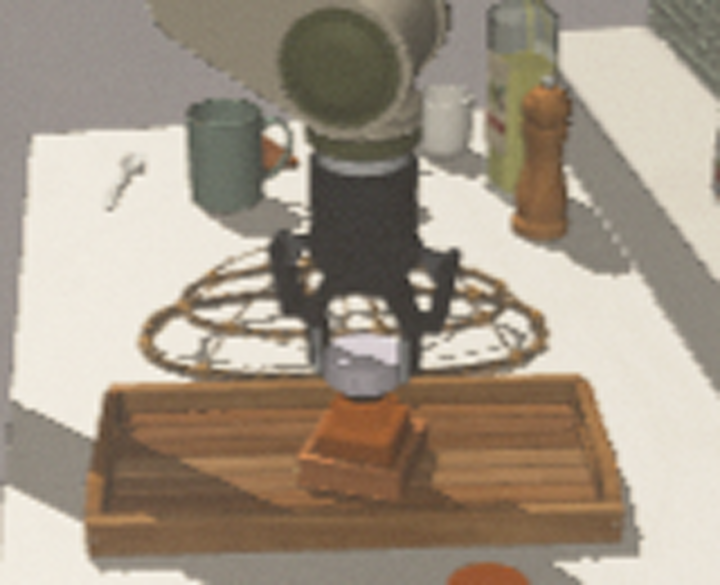

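The picture shows the cap held level at crop (365,365), about 8 mm above the mouth. The jar is down in its holder at (360,430) and the cover stands flat behind the tray.

```bash
python3 -c "
from rig import env;print(env.close_job())"
```

```text
the job is handed in; nothing more can be done
None
```

The job is handed in at 16.7 s: the cover stands flat on the worktop left of the tray, the jar is down in its holder, and the unscrewed cap is held level and still about 8 mm above the mouth.

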